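# Load the check filters, close the spectrophotometer and set its wavelength

## Task

Get the spectrophotometer ready for its wavelength check: stand every check filter from the wooden block upright and fully down in the cell holder inside the open sample compartment, one per slot. Then close the compartment with its lift-off cover: hold it tilted, hook its tongue under the ledge at the back and swing the front down until it lies flat in its recess. Turn the wavelength knob in small turns until the pointer stands on the long check mark of the scale, and leave the other things on the bench where they are.

Things in the scene. Friction and masses are not known exactly. Their poses are not given: they have to be found in the camera images.
- spectro: bench spectrophotometer, fixed, 365 mm wide (its y) x 275 deep (its x) x 155 high. Origin: centre of its underside; x points to its back (away from the robot at yaw 0), y to its left, z up; lengths below in mm in this frame. Flat deck (top) at z 105. Behind the deck a step, x 45 to 75, top at z 122, then a rear hump to z 155. Sample compartment: hole in the deck, x -105 to 15, y 12.5 to 147.5
- recess (a point): middle of the recess for the cover (spectro x -39, y 80, z 105; axes as spectro's). The recess surrounds the compartment's hole: x -123 to 45, y -0.5 to 160.5, its floor is the deck; a rim 8 mm high and 6 mm thick runs along its front and both sides, the step bounds its back
- slot1 (a point): middle of the floor of the front slot of the cell holder (spectro x -81, y 80, z 41). The holder is a metal block in the compartment, top at z 63, x -101 to 11, y 65 to 95, with four slots in a row. Each slot is 14.5 mm square and 22 mm deep (mouth at z 63), sides parallel to spectro's x and y, mouth chamfered 1.5 mm
- slot2 (a point): floor of the second slot (x -57, y 80, z 41)
- slot3 (a point): floor of the third slot (x -33, y 80, z 41)
- slot4 (a point): floor of the rear slot (x -9, y 80, z 41)
- ledge (a point): point on the deck right below the middle of the ledge's front edge (spectro x 33, y 80, z 105; axes as spectro's). The ledge sticks out from the step over the back of the recess: x 33 to 45, across the recess's whole width, z 114 to 122, leaving a gap under it 9 mm high and 12 mm deep. The cover's tongue goes in only with the cover's front raised; up to about 18 degrees of tilt fit
- cover: loose grey cover, 0.2 to 0.35 kg, at the start flat on the bench, right way up: plate 149 (x) x 156 (y) x 8 mm, with a tongue at its +x edge 14 mm long, 140 wide, 4 thick, flush with the underside (total length 163). Origin: centre of the plate's underside, z up. Seated, its axes match spectro's, it lies on the deck inside the rim; play 5 mm in length, 5 mm in width
- cover_lip (a point): middle of the lower edge of the tongue's tip (cover x 88.5, y 0, z 0 mm)
- cover_grip (a point): on the cover's grip, 8 mm below its top (cover x 0, y 0, z 32 mm). The grip is a black rib on the plate, 60 mm long (along cover x), 16 mm wide, from z 8 to z 40 mm, over the origin
- filter1: a check filter: dark metal frame of cell format, 12.5 mm square and 58 mm tall, 35 g, with a glass window low in two sides. Origin: centre of its foot, z up. Two to four of them stand in the wooden block at the start, all alike; any may go in any slot. Seated in a slot its foot is at spectro z 41 and its top 6 mm below the deck
- filter2: a check filter, as filter1; may be absent
- filter3: a check filter, as filter1; may be absent
- filter4: a check filter, as filter1; may be absent
- rack: wooden storage block of the filters, fixed, 140 (x) x 50 (y) x 30 mm high, origin at the centre of its underside. Four holes 15 mm square, 22 mm deep, at x -45, -15, 15, 45 mm, y 0: a filter in it has its foot 8 mm and its top 66 mm above the bench
- wl_knob (a joint): angle of the wavelength knob (rad), growing clockwise as seen from above; stops at -7 and 7; it stays where it is left. Turning it clockwise by 1 rad moves the pointer 6.25 mm to the right (spectro -y). At the start the pointer stands to the left of the check mark
- knob_grip (a point): on the axis of the wavelength knob, 24 mm above the deck. The knob is a black knurled cylinder 36 mm across, its top 30 mm above the deck, upright axis at spectro x -60, y -105
- pointer_tip (a point): rear end of the pointer, a flush black blade with a broad foot on the front half of the white scale (the scale lies on the deck behind the knob, 94 mm along spectro y). It slides along spectro y and is moved only by the knob
- mark (a point): front end of the check mark, a long black line with an arrow head on the rear half of the scale, among short graduations (fixed, spectro x 10, y -117.5). The pointer is on it when its end meets this line: pointer_tip and mark have the same y in spectro's frame
- counter: bystander: blood-cell tally counter, low white keypad box 105 x 200 x 40 mm
- beaker: bystander: glass beaker, 72 mm across, 95 mm high
- bottle: bystander: white plastic bottle, 64 mm across, 150 mm high
Things that resemble listed ones, but are neither listed nor needed, are in the scene too. Several things have the shape of the rack; the one meant has the colours described above.

How it is judged:
By the outcome, as a careful person would: the job done as asked, in the order asked, and still so for the second after the job is handed in, with the robot touching nothing.
Of filter1, filter2, filter3, filter4 only 2 to 4 are there at a start; the rules pass over those that are not, and their reading is None.
At some moment in a run one of cover may be knocked a few centimetres aside while the robot is not near it.
It also fails if it takes over 210 s, if anything falls off the work surface, if the arm or the gripper's body presses on something with over 40 N, if the wrist force passes 120 N, or if a joint passes its speed limit or range.

## Robot

A 6-joint arm with a two-finger parallel gripper is mounted at the origin on the work surface. World frame = base frame: x ahead of the robot, y to its left, z up, the work surface at z = 0. Lengths are in m, angles in rad, forces in N, time in s.
With the tool pointing down it reaches from about 0.35 to 0.925 m from the base axis. Payload 6.4 kg.
Tool frame: the origin (TCP) lies midway between the tips of the shut fingers; the grasp point (between the pads) lies 19 mm behind it; z points along the fingers, y is the line along which they close (so a half turn about z gives the same grasp; the last joint's range is limited). The gripper opens to 85 mm and grips with 20 to 120 N. Pads are 22 mm wide; open, the fingers measure 114 mm over their backs; the gripper's body (76 mm by 85 mm) begins 54 mm behind the grasp point. The pads swing forward as they close: fully open they stand 13 mm farther back than shut.
Start: joints at [-1.352, 0.245, 1.558, -0, 1.339, -0.174], TCP at [0.249, -0.601, 0.231] pointing down, gripper open.
Joint ranges: [-3.13, 3.13], [-1.02, 2.26], [0.13, 2.54], [-0.95, 4.09], [0.21, 2.88], [-2.74, 2.74]. Speed limits (rad/s): [2.57, 2.57, 3.14, 3.14, 3.14, 3.14].

## Interface

Orientations are given as a unit quaternion [w, x, y, z].
In Python, from station import env gives the robot as it stands. Calls block until the motion is done:
- env.move_to(position, orientation): joint-space move of the TCP to a pose.
- env.line_to(position, rotation=None, speed=0.15, guard=None): straight line of the TCP; rotation=None keeps the orientation; speed is the mean speed in m/s. With guard (N) it stops when the force on the tool has changed by that much, and returns True; else False.
- env.movej(angles): joint-space move.
- env.open() and env.clamp(): open the fingers fully, or close them until they stop; the grip force is fixed at half the most.
- env.pause(seconds).
- env.inverse_kinematics(position, orientation): joint angles nearest the present ones, or None.
- env.observe(): the state.
- env.snapshot(name): name is "scene" or "top"; returns a dict with "img" (384x512x3 uint8, red, green, blue), "mtx" (3x3 intrinsics, pixels), "extrinsics" (4x4, takes a point from world to camera coordinates). Camera axes: x right, y up, looking along -z (the intrinsics and any distortion apply to the point x, -y, -z); pixel columns grow to the right and rows downward; lengths in m; the calibration is good to about 2 mm. A picture is of the moment at which its call begins. There is no depth.
A pose or a line that the arm cannot do raises env.MotionError and nothing moves.
- env.sign_off(): hands the job in; it is judged then, once.
The state is a dict: "t": time; "joints": joint angles; "qvel": joint speeds; "tau": joint torques, N m; "eef_pos": TCP position; "ee_rot": TCP orientation; "contact_force": force on the tool from outside, world axes, zero at the start; "moment": the same for the moment, N m; "opening": finger opening in m; "grasp_force": force on a finger pad.
Only numpy, scipy, OpenCV 4.12 (cv2) and the standard library are available. Lean on these libraries where they do the work, as an engineer would, in place of code of your own. Each camera call takes 0.05 s, during which the arm holds its last target. There are 200 camera calls.

## Working session

There is one attempt and no reset: what is moved stays moved. The work goes in short steps, each a Python script; the robot and the scene stay as the last script left them, time stands still between calls to the robot, and variables do not carry over. Pictures are saved under pics/ and viewed, at most 14 in all, crops included, and the job is handed in when it is done.

```bash
mkdir -p pics; ls; python3 - <<'E'
from station import env
import cv2,numpy as np
for n in("scene","top"):
    s=env.snapshot(n); cv2.imwrite(f"pics/{n}0.png",cv2.resize(s["img"][:,:,::-1],(800,600),interpolation=cv2.INTER_CUBIC)); cv2.imwrite(f"pics/raw_{n}0.png",s["img"][:,:,::-1])
    print(n,{k:v for k,v in s.items() if k!="img"})
    np.savez(f"cal_{n}.npz",K=s["mtx"],E=s["extrinsics"])
print(env.observe())
E
```

```text
pics
scene {'mtx': array([[430.46533837,   0.        , 249.34240348],
       [  0.        , 430.46533837, 192.51457179],
       [  0.        ,   0.        ,   1.        ]]), 'extrinsics': array([[-0.20646309,  0.97825831,  0.01958763,  0.04024132],
       [-0.64889624, -0.15187907,  0.7455645 ,  0.28192644],
       [ 0.73232962,  0.14122121,  0.66614556, -1.77730694],
       [ 0.        ,  0.        ,  0.        ,  1.        ]])}
top {'mtx': array([[354.65377612,   0.        , 260.03141706],
       [  0.        , 354.65377612, 189.60246978],
       [  0.        ,   0.        ,   1.        ]]), 'extrinsics': array([[ 0.07612592, -0.99708728, -0.00467017,  0.02738375],
       [ 0.97635378,  0.07359088,  0.20326749, -0.5301351 ],
       [-0.20233175, -0.02003366,  0.97911211, -1.29284571],
       [ 0.        ,  0.        ,  0.        ,  1.        ]])}
{'t': 0.1, 'joints': array([-1.35212744e+00,  2.45744801e-01,  1.55892439e+00,  4.27237101e-05,
        1.33866369e+00, -1.74121222e-01]), 'qvel': array([ 0.00022739, -0.00055456, -0.00205905,  0.00098153, -0.000917  ,
        0.00078329]), 'tau': array([ 2.31018763e-03, -4.30671465e+01, -3.27127969e+01, -6.99245743e-05,
        2.80410088e-03, -1.55766480e-05]), 'eef_pos': array([ 0.24869058, -0.59999871,  0.23027279]), 'ee_rot': array([-8.70360247e-04,  9.80776991e-01,  1.95130050e-01,  1.40029472e-06]), 'contact_force': array([ 0.2599512 , -0.70746808, -0.60083894]), 'moment': array([0.00520191, 0.0448742 , 0.00139568]), 'grasp_force': 0.0, 'opening': 0.08537584974007174}
```

View pics/scene0.png

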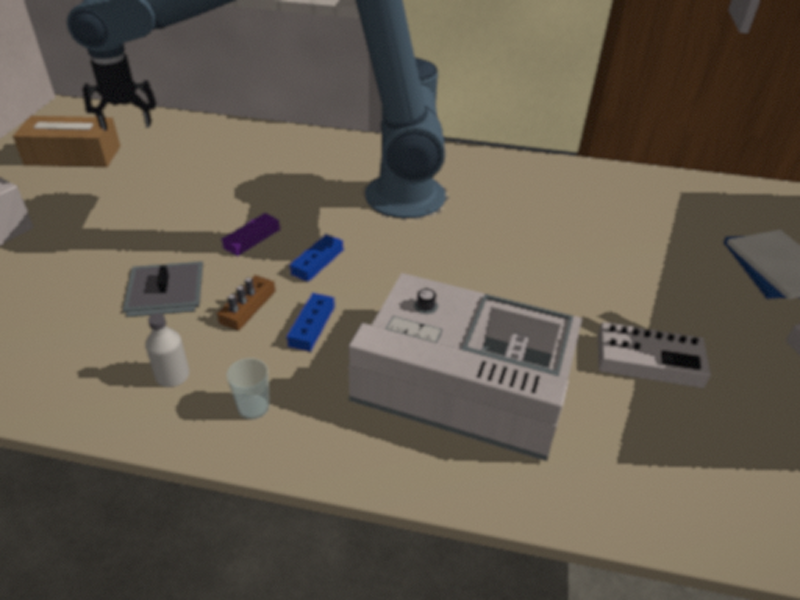

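View pics/top0.png

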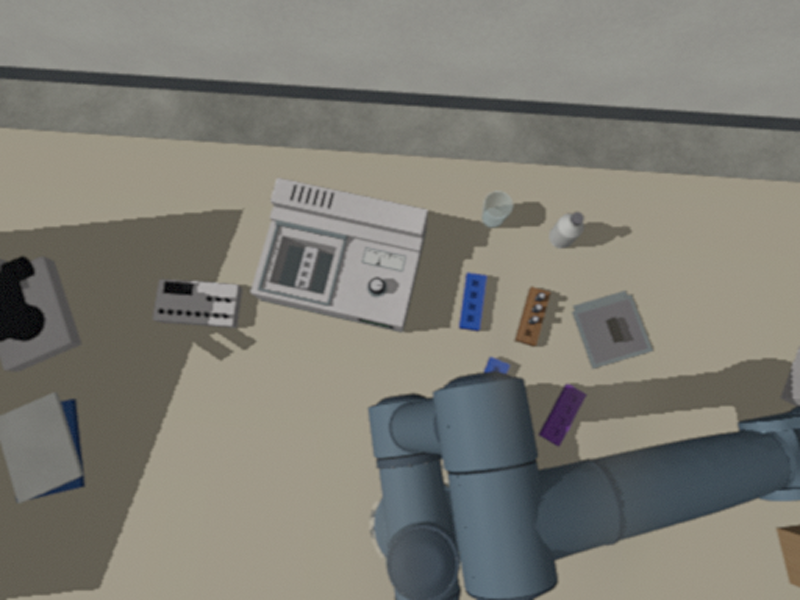

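```bash
cat > h.py <<'E'
import numpy as np,cv2
from scipy.spatial.transform import Rotation as R
from station import env
def cal(n):
    d=np.load(f"cal_{n}.npz"); return d["K"],d["E"]
def proj(n,P):
    K,E=cal(n); P=np.atleast_2d(P); c=P@E[:3,:3].T+E[:3,3]; c=c*[1,-1,-1]; u=c@K.T; return u[:,:2]/u[:,2:]
def ray(n,uv):
    K,E=cal(n); uv=np.atleast_2d(uv).astype(float); d=np.c_[uv,np.ones(len(uv))]@np.linalg.inv(K).T*[1,-1,-1]
    return -E[:3,:3].T@E[:3,3], d@E[:3,:3]
def onz(n,uv,z):
    o,d=ray(n,uv); return o+d*((z-o[2])/d[:,2])[:,None]
def avg(n,k=6):
    return np.mean([env.snapshot(n)["img"] for _ in range(k)],0)[:,:,::-1].astype(np.uint8)
def crop(img,name,x0,y0,x1,y1,f):
    cv2.imwrite(f"pics/{name}.png",cv2.resize(img[y0:y1,x0:x1],None,fx=f,fy=f,interpolation=cv2.INTER_CUBIC))
E
python3 - <<'E'
from h import *
for n in("top","scene"):
    im=avg(n); cv2.imwrite(f"pics/avg_{n}.png",im)
    if n=="top": crop(im,"c_top",160,105,280,215,5); 
    else: crop(im,"c_scene",222,175,375,290,5)
    if n=="top": crop(im,"c_topR",280,170,425,260,5)
E
```

```text
(no output)
```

View pics/c_top.png

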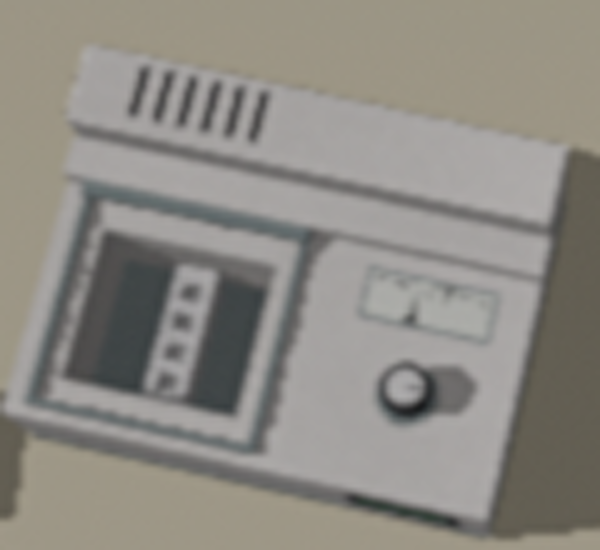

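View pics/c_scene.png

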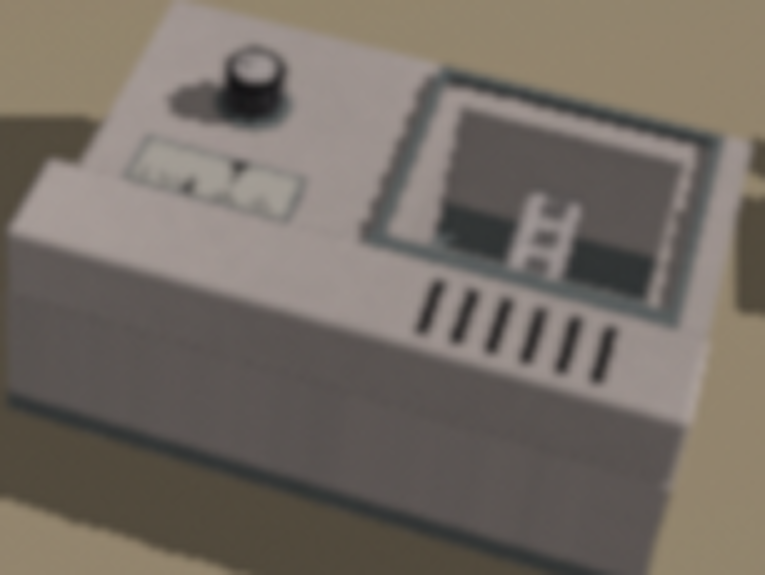

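View pics/c_topR.png

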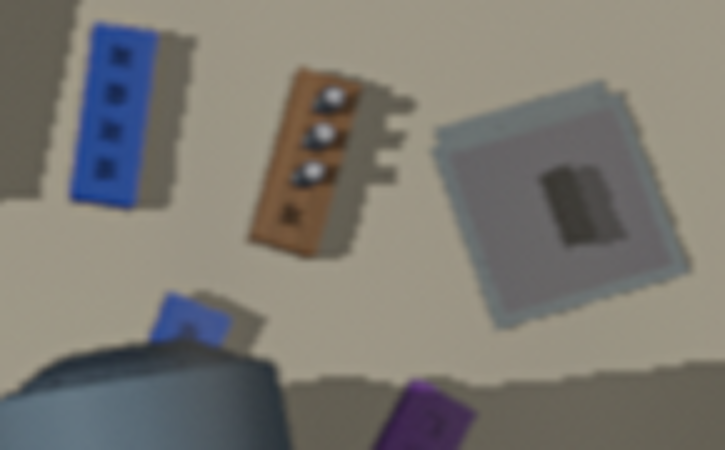

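```bash
cat > fit.py <<'E'
from h import *
from scipy.optimize import least_squares
def raw(c,off,f=5): return (np.array(c,float)+.5)/f-.5+np.array(off)
def fit(obs,x0):
    # obs: list of (cam, uv, P model m)
    def r(p):
        T=R.from_euler('z',p[2])
        return np.concatenate([(proj(n,T.apply(P)+[p[0],p[1],0])-uv).ravel() for n,uv,P in obs])
    s=least_squares(r,x0,loss='soft_l1',f_scale=1.); return s.x,r(s.x).reshape(-1,2)
E
python3 - <<'E'
from fit import *
hs=.1825
T=[((85,45),(137.5,182.5,155)),((568,148),(137.5,-182.5,155)),((552,228),(75,-182.5,155)),((75,125),(75,182.5,155)),
((543,275),(45,-182.5,122)),((490,522),(-137.5,-182.5,105)),((8,405),(-137.5,182.5,105)),
((105,232),(15,147.5,105)),((275,268),(15,12.5,105)),((237,415),(-105,12.5,105)),((65,380),(-105,147.5,105))]
S=[((460,108),(-105,12.5,105)),((682,165),(-105,147.5,105)),((175,0),(-137.5,-182.5,105)),((10,235),(137.5,-182.5,155)),((690,425),(137.5,182.5,155)),((55,160),(75,-182.5,155)),((708,345),(75,182.5,155))]
ot=[("top",raw(c,(160,105)),np.array(P)/1e3) for c,P in T]
os_=[("scene",raw(c,(222,175)),np.array(P)/1e3) for c,P in S]
for nm,o in(("top",ot),("scene",os_),("both",ot+os_)):
    p,r=fit(o,[.7,.1,0]); print(nm,p.round(4)); print(r.round(1).tolist())
# rack
K=[((300,68),(70,25,30)),((250,240),(-70,25,30)),((315,257),(-70,-25,30)),((333,98),(45,0,66)),((322,134),(15,0,66)),((314,172),(-15,0,66)),((290,215),(-45,0,30))]
o=[("top",raw(c,(280,170)),np.array(P)/1e3) for c,P in K]
p,r=fit(o,[.6,-.3,0]);print("rack",p.round(4),r.round(1).tolist())
np.save("rack.npy",p)
c=raw([(435,130),(605,85),(625,95),(692,268),(500,328),(545,175),(580,165),(565,245)],(280,170)); print(onz("top",c,0.004).round(3).tolist())
E
```

```text
top [ 0.6067  0.231  -0.1455]
[[0.4, -0.4], [0.8, -0.5], [0.3, -0.5], [-2.1, -0.8], [0.2, 0.6], [-0.2, -0.0], [-0.9, 1.7], [-0.1, -0.5], [0.8, -0.2], [0.4, 1.2], [-0.8, 0.3]]
scene [ 0.6128  0.2352 -0.147 ]
[[0.2, 0.0], [0.6, 0.0], [-0.2, 0.0], [-1.5, -0.3], [0.5, 0.9], [-1.6, -0.4], [0.9, -1.1]]
both [ 0.6091  0.2333 -0.1468]
[[-0.0, -1.2], [0.3, -1.2], [-0.2, -1.1], [-2.6, -1.5], [-0.4, -0.0], [-0.8, -0.7], [-1.5, 1.0], [-0.6, -1.3], [0.3, -0.8], [-0.2, 0.5], [-1.3, -0.4], [-0.3, -0.9], [0.0, -0.9], [-0.5, -0.8], [-1.8, -1.3], [-0.3, -0.4], [-1.9, -1.4], [0.2, -2.3]]
rack [ 0.5069 -0.2455 -0.2363] [[-0.1, -0.2], [0.2, -0.4], [-0.1, 0.2], [0.0, -0.1], [0.1, 0.1], [-0.4, 0.0], [0.3, 0.4]]
[[0.544, -0.351, 0.004], [0.591, -0.483, 0.004], [0.584, -0.499, 0.004], [0.451, -0.55, 0.004], [0.393, -0.403, 0.004], [0.515, -0.437, 0.004], [0.525, -0.464, 0.004], [0.461, -0.452, 0.004]]
```

```bash
cat >> h.py <<'E'
def down(yaw,tilt=0):
    q=(R.from_euler('z',yaw)*R.from_euler('y',tilt)*R.from_euler('x',np.pi)).as_quat(); return q[[3,0,1,2]]
def fr(p,P): # frame pose (x,y,yaw), P in mm -> world m
    return R.from_euler('z',p[2]).apply(np.array(P,float)/1e3)+[p[0],p[1],0]
def st(tag=""):
    o=env.observe(); print(tag,"t%.1f"%o["t"],"pos",o["eef_pos"].round(4),"F",o["contact_force"].round(1),"open %.4f gf %.0f j6 %.2f"%(o["opening"],o["grasp_force"],o["joints"][5])); return o
def pick(rk,x):
    q=down(rk[2]); a=fr(rk,(x,0,0))
    env.move_to(a+[0,0,.16],q); env.line_to(a+[0,0,.036],speed=.15); st("at"); env.clamp(); st("grip")
    env.line_to(a+[0,0,.20],speed=.2); st("up")
E
python3 - <<'E'
from h import *
rk=np.load("rack.npy"); sp=np.array([.6085,.2325,-.1465])
env.move_to([.45,-.3,.25],down(rk[2])); st()
pick(rk,45)
s=fr(sp,(-33,80,0)); env.move_to(s+[0,0,.22],down(sp[2])); st("over")
env.line_to(s+[0,0,.17]); st()
for n in("top","scene"):
    im=avg(n,3); cv2.imwrite(f"pics/h1_{n}.png",im)
    P=fr(sp,(-33,80,0))+[0,0,.17-.028]; 
    u=proj(n,P)[0]; print(n,u)
    x,y=(u-[50,40]).astype(int); crop(im,f"h1c_{n}",x,y,x+100,y+80,7); print(x,y)
E
```

```text
t2.1 pos [ 0.4498 -0.3006  0.25  ] F [ 0.2  0.  -0.1] open 0.0854 gf 0 j6 1.01
at t3.7 pos [ 0.5514 -0.2568  0.0373] F [-0.4  0.2  0.4] open 0.0859 gf 0 j6 1.19
grip t4.3 pos [ 0.5507 -0.2559  0.0361] F [0.  1.6 1.4] open 0.0112 gf 59 j6 1.19
up t5.3 pos [ 0.5498 -0.2556  0.1983] F [-0.2  0.5 -1. ] open 0.0115 gf 58 j6 1.19
over t7.3 pos [0.588  0.3155 0.2199] F [-0.2 -0.4  0.4] open 0.0116 gf 58 j6 2.04
 t7.8 pos [0.5877 0.3161 0.1699] F [ 0.4 -0.2  0.3] open 0.0115 gf 59 j6 2.04
top [192.34877759 163.07855441]
142 123
scene [331.78138956 207.31093167]
281 167
```

View pics/h1c_scene.png

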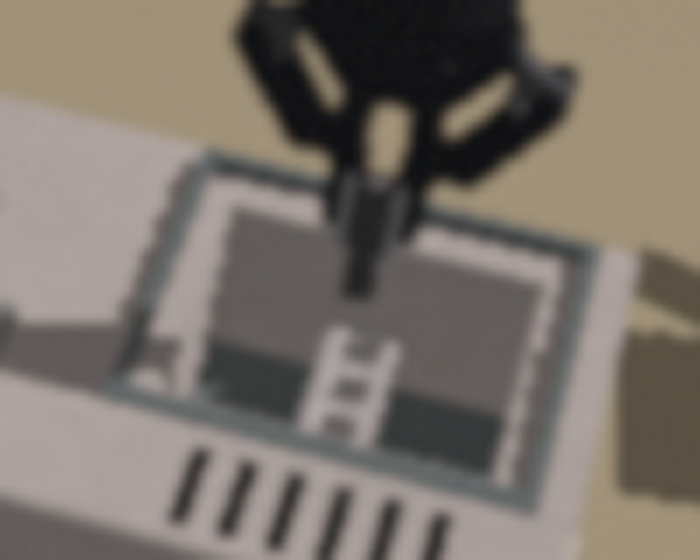

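View pics/h1c_top.png

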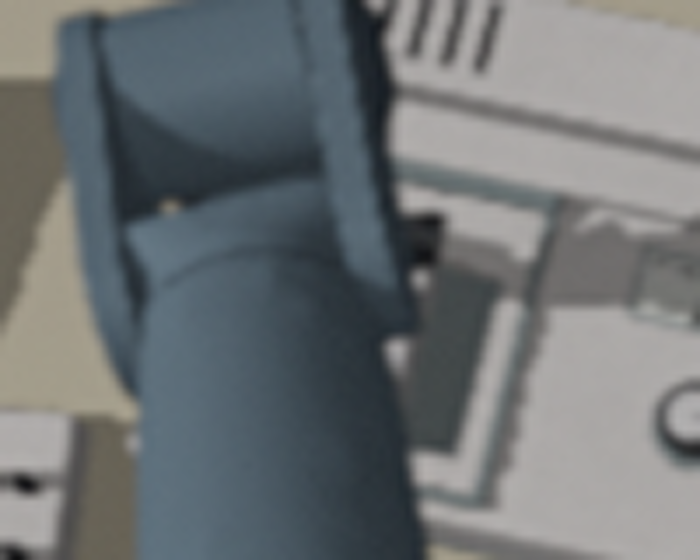

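```bash
python3 - <<'E'
from fit import *
sp=np.array([.6085,.2325,-.1465])
f=lambda c,z: onz("scene",raw(c,(281,167),7),z)
foot=f([(343,297),(358,298),(374,298)],.142); print("foot near edge",foot.round(4).tolist(), "expected", (fr(sp,(-33,80,0))+R.from_euler('z',sp[2]).apply([.00625,0,0])).round(4))
inv=lambda W: (R.from_euler('z',-sp[2]).apply(W-[sp[0],sp[1],0])*1e3).round(1).tolist()
print("holder corners",inv(f([(330,328),(400,345),(301,425),(371,445)],.063)))
print("slots",inv(f([(360,350),(350,390),(342,430)],.063)))
print("foot",inv(foot))
print("hole front",inv(f([(232,208),(545,283)],.105)))
# top: holder
g=lambda c,z: onz("top",raw(c,(160,105),5),z)
print("top holder",inv(g([(175,262),(218,270),(145,388),(183,397)],.063)),inv(g([(190,291),(181,322),(173,352),(167,382)],.063)))
# auto blobs in both
for n,(x0,y0,x1,y1) in(("top",(188,155,206,186)),("scene",(322,210,342,233))):
    im=cv2.cvtColor(cv2.imread(f"pics/avg_{n}.png"),cv2.COLOR_BGR2GRAY); print(im[y0:y1,x0:x1].tolist() if n=="scene" else "")
E
```

```text
foot near edge [[0.5958, 0.3109, 0.142], [0.595, 0.3168, 0.142], [0.5936, 0.323, 0.142]] expected [0.5937 0.3155 0.    ]
holder corners [[-88.0, 67.5, 63.0], [-88.8, 97.9, 63.0], [-26.6, 68.8, 63.0], [-26.0, 98.6, 63.0]]
slots [[-79.4, 82.5, 63.0], [-54.2, 83.6, 63.0], [-30.0, 85.5, 63.0]]
foot [[-24.0, 75.7, 142.0], [-25.6, 81.4, 142.0], [-28.0, 87.4, 142.0]]
hole front [[-100.8, 15.7, 105.0], [-103.4, 149.8, 105.0]]
top holder [[11.0, 98.5, 63.0], [12.0, 64.5, 63.0], [-90.3, 95.1, 63.0], [-90.7, 65.1, 63.0]] [[-8.9, 81.2, 63.0], [-34.2, 81.7, 63.0], [-58.4, 81.6, 63.0], [-82.1, 80.0, 63.0]]

[[86, 86, 87, 86, 85, 85, 85, 86, 86, 86, 87, 87, 86, 87, 87, 86, 86, 86, 87, 87], [86, 86, 86, 86, 85, 85, 85, 85, 85, 85, 86, 87, 87, 87, 86, 86, 86, 85, 85, 86], [85, 86, 86, 86, 85, 86, 87, 87, 86, 85, 85, 85, 86, 87, 86, 86, 86, 86, 86, 87], [86, 86, 86, 85, 87, 92, 101, 106, 102, 91, 85, 84, 85, 85, 85, 86, 86, 86, 87, 87], [85, 86, 86, 86, 91, 107, 125, 133, 125, 104, 92, 88, 85, 86, 86, 86, 85, 87, 87, 87], [86, 86, 86, 87, 98, 119, 138, 142, 128, 108, 96, 91, 88, 94, 102, 99, 90, 86, 8
[... 867 characters left out ...]
45, 138, 135, 133, 135, 140, 144, 140, 118, 80, 55, 51, 52, 51, 52], [68, 95, 130, 148, 146, 126, 114, 115, 121, 131, 142, 146, 132, 101, 66, 52, 51, 52, 52, 51], [85, 106, 133, 144, 134, 109, 92, 92, 99, 116, 137, 143, 127, 90, 58, 51, 50, 51, 51, 52], [95, 108, 122, 128, 121, 102, 92, 89, 92, 112, 136, 139, 119, 82, 56, 50, 50, 51, 51, 51], [95, 98, 103, 106, 105, 99, 97, 96, 100, 118, 135, 131, 105, 71, 53, 50, 51, 51, 50, 50], [101, 97, 96, 94, 94, 93, 94, 97, 104, 118, 126, 119, 96, 72, 60, 57, 53, 53, 51, 51], [122, 116, 110, 105, 99, 95, 93, 94, 98, 102, 106, 104, 96, 86, 78, 72, 68, 65, 60, 55], [140, 137, 133, 128, 121, 114, 107, 101, 97, 96, 94, 94, 94, 91, 90, 88, 87, 84, 77, 71]]
```

```bash
cat >> h.py <<'E'
def insert(sp,x,off,zs=.069,offs=None):
    q=down(sp[2]); n=0
    g=offs or [(0,0),(2,0),(-2,0),(0,2),(0,-2),(2,2),(-2,2),(2,-2),(-2,-2),(4,0),(-4,0),(0,4),(0,-4)]
    for dx,dy in g:
        a=fr(sp,(x+off[0]+dx,80+off[1]+dy,0))
        env.line_to(a+[0,0,.100],R_q(q),speed=.1)
        env.line_to(a+[0,0,zs+.001],speed=.04,guard=8)
        o=st(f"try {dx},{dy}")
        if o["eef_pos"][2]<.080: return o,(off[0]+dx,off[1]+dy)
    return o,None
def R_q(q): return q
E
python3 - <<'E'
from h import *
sp=np.array([.6085,.2325,-.1465])
o,off=insert(sp,-33,(.5,1.4)); print(off)
d=R.from_euler('z',-sp[2]).apply(o["eef_pos"]-[sp[0],sp[1],0])*1e3; print("spectro coords",d.round(1))
E
```

```text
try 0,0 t9.4 pos [0.5891 0.3181 0.0909] F [-1.7 -1.2  5.6] open 0.0112 gf 59 j6 2.04
try 2,0 t10.1 pos [0.5904 0.3176 0.091 ] F [-1.4 -0.   5.4] open 0.0112 gf 59 j6 2.04
try -2,0 t11.2 pos [0.586  0.3183 0.0697] F [-0.3  2.7 -2.2] open 0.0115 gf 58 j6 2.04
(-1.5, 1.4)
spectro coords [-34.8  81.6  69.7]
```

```bash
cat >> h.py <<'E'
def seat():
    p=env.observe()["eef_pos"]; env.line_to(p-[0,0,.006],speed=.03,guard=8); st("pressed")
    env.open(); p=env.observe()["eef_pos"]; env.line_to(p+[0,0,.12],speed=.2); st("free")
E
python3 - <<'E'
from h import *
sp=np.array([.6085,.2325,-.1465]); rk=np.load("rack.npy")
seat()
pick(rk,15)
s=fr(sp,(-57-1.5,81.4,0)); env.move_to(s+[0,0,.16],down(sp[2])); 
o,off=insert(sp,-57,(-1.5,1.4)); print(off)
d=R.from_euler('z',-sp[2]).apply(o["eef_pos"]-[sp[0],sp[1],0])*1e3; print("spectro coords",d.round(1))
E
```

```text
pressed t11.4 pos [0.5866 0.3183 0.069 ] F [-1.2 -0.5  4.8] open 0.0114 gf 59 j6 2.05
free t12.9 pos [0.5851 0.3184 0.1861] F [-0.2  0.6 -0.1] open 0.0853 gf 0 j6 2.05
at t15.9 pos [ 0.5223 -0.2495  0.037 ] F [ 1.1 -0.1  0.5] open 0.0851 gf 0 j6 1.17
grip t16.6 pos [ 0.5216 -0.2488  0.0361] F [0.  1.3 0.7] open 0.0113 gf 59 j6 1.17
up t17.5 pos [ 0.5207 -0.2485  0.1984] F [-0.2  0.7 -0.5] open 0.0117 gf 58 j6 1.17
try 0,0 t21.2 pos [0.5623 0.3218 0.0697] F [ 0.1  2.4 -2.5] open 0.0114 gf 58 j6 2.06
(-1.5, 1.4)
spectro coords [-58.8  81.6  69.7]
```

```bash
python3 - <<'E'
from h import *
sp=np.array([.6085,.2325,-.1465]); rk=np.load("rack.npy")
seat()
pick(rk,-15)
s=fr(sp,(-81-1.5,81.4,0)); env.move_to(s+[0,0,.16],down(sp[2])); 
o,off=insert(sp,-81,(-1.5,1.4)); print(off)
if off: seat()
env.move_to([.40,-.1,.35],down(-.2)); st()
a=avg("scene",4); b=avg("top",4); cv2.imwrite("pics/f_scene.png",a);cv2.imwrite("pics/f_top.png",b)
f=lambda im,x0,y0,x1,y1,k:cv2.resize(im[y0:y1,x0:x1],None,fx=k,fy=k,interpolation=cv2.INTER_CUBIC)
A=f(a,292,185,372,245,5); B=f(b,160,140,230,200,5); C=f(b,330,160,430,250,5)[:450,:395]; 
cv2.imwrite("pics/m1.png",np.vstack([np.hstack([A,B])[:,:750]]));cv2.imwrite("pics/cov.png",f(b,330,160,440,250,6))
E
```

```text
pressed t21.4 pos [0.5629 0.3219 0.0691] F [-1.4 -0.6  4.4] open 0.0114 gf 59 j6 2.06
free t22.9 pos [0.5614 0.3219 0.1862] F [ 0.  -0.2 -0.9] open 0.0853 gf 0 j6 2.06
at t25.9 pos [ 0.4931 -0.2425  0.037 ] F [ 0.3 -0.2  0.5] open 0.0854 gf 0 j6 1.14
grip t26.6 pos [ 0.4924 -0.2418  0.0361] F [0.6 1.5 1.5] open 0.0113 gf 58 j6 1.14
up t27.6 pos [ 0.4915 -0.2415  0.1984] F [ 0.3 -0.5 -0.6] open 0.0114 gf 59 j6 1.14
try 0,0 t31.2 pos [0.5385 0.3253 0.0697] F [ 0.6  3.9 -3. ] open 0.0115 gf 58 j6 2.08
(-1.5, 1.4)
pressed t31.5 pos [0.5391 0.3255 0.0691] F [-0.9 -0.7  5.5] open 0.0116 gf 59 j6 2.08
free t32.9 pos [0.5377 0.3255 0.1863] F [0.2 0.2 0.1] open 0.0855 gf 0 j6 2.08
 t34.6 pos [ 0.4002 -0.0996  0.3496] F [-0.6 -0.5  0.1] open 0.0854 gf 0 j6 1.25
```

View pics/m1.png

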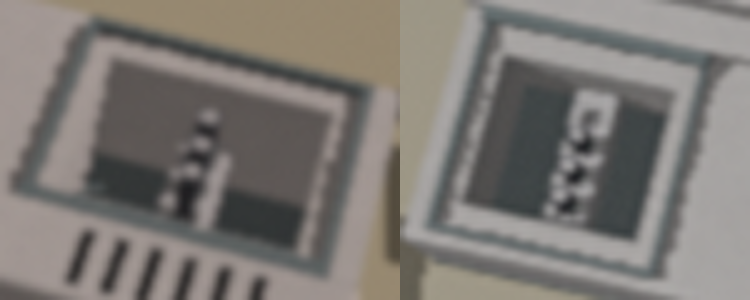

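View pics/cov.png

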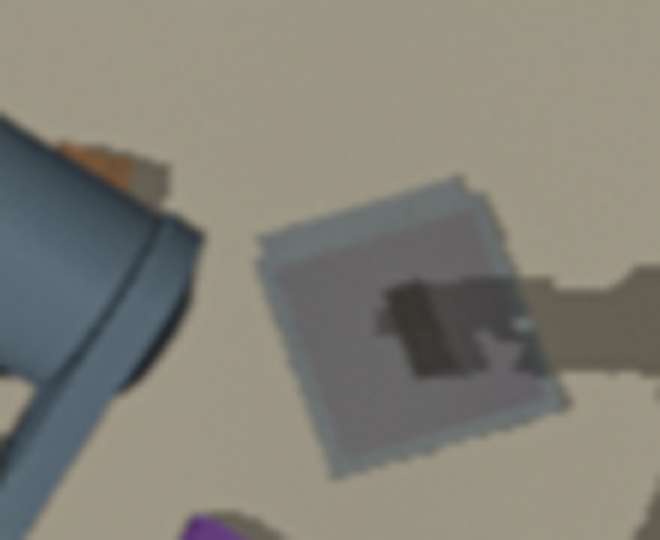

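```bash
python3 - <<'E'
from fit import *
env.movej([1.2,.245,1.558,0,1.339,0]); st()
b=avg("top",4); cv2.imwrite("pics/g_top.png",b)
f=cv2.imread("pics/f_top.png"); print("diff in cover area",np.abs(b[175:245,370:430].astype(int)-f[175:245,370:430]).mean())
a=avg("scene",4); cv2.imwrite("pics/g_scene.png",a)
crop(b,"g_topc",365,180,435,245,8)
crop(a,"g_scenec",70,155,140,210,8)
E
```

```text
t37.9 pos [0.1279 0.6372 0.2316] F [ 1.  -0.5 -0.6] open 0.0857 gf 0 j6 0.00
diff in cover area 5.903253968253968
```

View pics/g_topc.png

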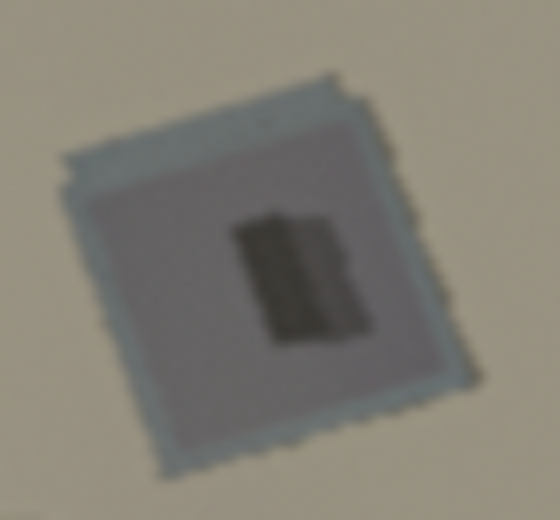

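```bash
python3 - <<'E'
from fit import *
K=[((62,158),(88.5,70,4)),((335,75),(88.5,-70,4)),((62,190),(74.5,78,4)),((372,100),(74.5,-78,4)),((480,378),(-74.5,-78,4)),((165,475),(-74.5,78,4)),((286,279),(0,0,40))]
o=[("top",raw(c,(365,180),8),np.array(P)/1e3) for c,P in K]
p,r=fit(o,[.5,-.45,.2]);print("cover",p.round(4),r.round(1).tolist()); np.save("cover.npy",p)
q=down(p[2]); a=fr(p,(0,0,0))
env.move_to([.45,-.2,.30],q); env.move_to(a+[0,0,.15],q)
print("guard",env.line_to(a+[0,0,.014],speed=.12,guard=6)); st("at"); env.clamp(); o=st("grip")
env.line_to(a+[0,0,.10],speed=.1); st("up")
b=avg("top",4); crop(b,"lift_top",350,150,450,250,6); a=avg("scene",4); crop(a,"lift_scene",50,100,160,200,6)
E
```

```text
cover [ 0.4753 -0.4721  0.3656] [[0.5, -0.4], [-0.1, -0.0], [-0.1, -0.4], [-1.5, -0.4], [-0.8, 1.2], [0.5, 0.8], [1.0, -0.3]]
guard False
at t43.9 pos [ 0.4759 -0.4729  0.0152] F [-0.2 -0.4 -0. ] open 0.0852 gf 0 j6 0.25
grip t44.5 pos [ 0.4755 -0.4722  0.0142] F [0.3 0.  2.3] open 0.0150 gf 62 j6 0.25
up t45.5 pos [ 0.4749 -0.4715  0.099 ] F [-0.1 -0.  -2.1] open 0.0151 gf 61 j6 0.25
```

View pics/lift_scene.png

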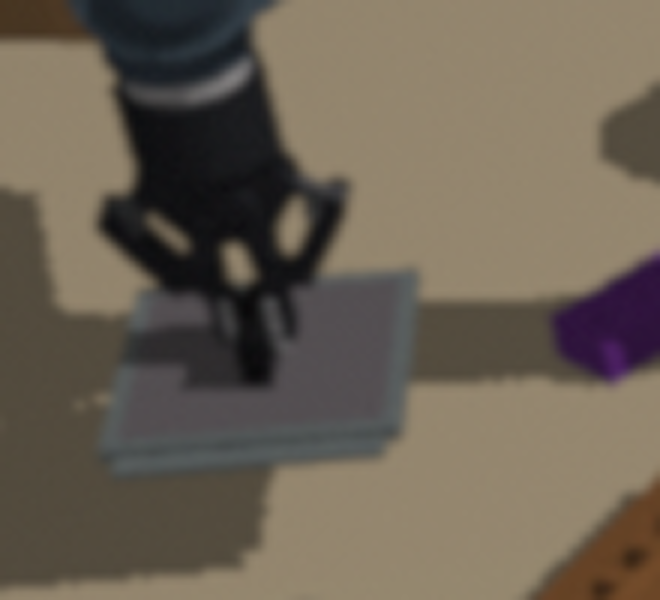

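```bash
cat >> h.py <<'E'
SP=np.array([.6085,.2325,-.1465])
SP[:2]=fr(SP,(-1.5,1.6,0))[:2]
def tcp(tip,th,sp=SP):  # tip in spectro mm -> TCP world, quat
    v=R.from_euler('y',th).apply([-88.5,0,14]); return fr(sp,np.array(tip)+v),down(sp[2],th)
def sx(sp=SP): return R.from_euler('z',-sp[2]).apply(env.observe()["eef_pos"]-[sp[0],sp[1],0])*1e3
def tipof(th): return sx()-R.from_euler('y',th).apply([-88.5,0,14])
E
python3 - <<'E'
from h import *
th=np.radians(12)
p=env.observe()["eef_pos"]; env.line_to([p[0],p[1],.30],speed=.25)
env.move_to([.62,-.05,.34],down(SP[2])); st()
a,q=tcp((18,80,160),th); env.move_to(a,q); st("tilt")
a,q=tcp((18,80,107.5),th); print("g",env.line_to(a,q,speed=.06,guard=6)); st(); print(tipof(th).round(1))
a,q=tcp((50,80,107.5),th); print("g",env.line_to(a,q,speed=.025,guard=6)); st("push"); print(tipof(th).round(1))
a=avg("scene",4); cv2.imwrite("pics/hook.png",cv2.resize(a[150:270,215:375],None,fx=5,fy=5,interpolation=cv2.INTER_CUBIC))
E
```

```text
t48.5 pos [ 0.6199 -0.0508  0.3395] F [ 0.9 -0.5 -3.1] open 0.0153 gf 61 j6 1.45
tilt t50.0 pos [0.5551 0.3221 0.193 ] F [-1.  -0.7 -1.8] open 0.0150 gf 61 j6 2.01
g False
 t51.0 pos [0.5544 0.3232 0.1402] F [ 0.2 -0.1 -2.7] open 0.0149 gf 61 j6 2.01
[ 18.4  80.2 108.1]
g True
push t52.0 pos [0.5786 0.3191 0.1385] F [ 1.1 -0.1 -2. ] open 0.0145 gf 61 j6 1.99
[ 43.   79.8 106.4]
```

View pics/hook.png

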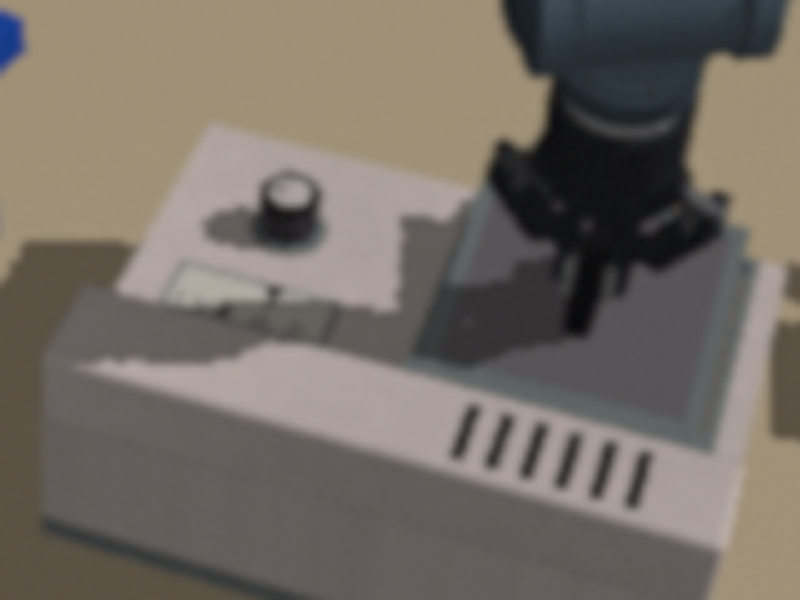

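```bash
python3 - <<'E'
from h import *
th=np.radians(12)
a,q=tcp((40.5,80,106.5),th); env.line_to(a,q,speed=.03); st("back")
for d in (10,8,6,4,3,2,1):
    th=np.radians(d); a,q=tcp((40.5,80,106+.0),th); g=env.line_to(a,q,speed=.03,guard=12); st(f"{d} {g}"); print(tipof(th).round(1))
    if g: break
E
```

```text
back t52.5 pos [0.5756 0.3198 0.1382] F [-0.5  0.4 -3.4] open 0.0147 gf 61 j6 1.99
10 False t52.7 pos [0.5746 0.32   0.135 ] F [-0.6 -0.6 -3.3] open 0.0148 gf 61 j6 2.00
[ 40.   80.  105.9]
8 False t53.0 pos [0.5738 0.3201 0.132 ] F [ 0.3  0.2 -2.7] open 0.0152 gf 61 j6 2.01
[ 40.   80.  105.9]
6 False t53.2 pos [0.573  0.3202 0.129 ] F [ 0.8 -0.1 -3.4] open 0.0148 gf 61 j6 2.02
[ 40.1  79.9 105.9]
4 False t53.5 pos [0.5723 0.3203 0.1261] F [ 0.8  0.5 -3.4] open 0.0148 gf 61 j6 2.03
[ 40.2  80.  105.9]
3 False t53.8 pos [0.5722 0.3203 0.1246] F [ 0.2 -0.7 -2.6] open 0.0147 gf 61 j6 2.04
[ 40.4  80.  106. ]
2 False t54.0 pos [0.5718 0.3204 0.123 ] F [-0.3  0.3 -3.3] open 0.0150 gf 61 j6 2.04
[ 40.3  79.9 105.9]
1 False t54.2 pos [0.5714 0.3204 0.1214] F [ 0.5  0.3 -2.9] open 0.0149 gf 61 j6 2.05
[ 40.2  80.  105.9]
```

```bash
python3 - <<'E'
from h import *
a,q=tcp((40.5,80,105.8),0); print(env.line_to(a,q,speed=.02,guard=12)); st("flat")
a,q=tcp((40.5,80,102),0); print(env.line_to(a,q,speed=.015,guard=10)); st("down"); print(tipof(0).round(1))
env.open(); p=env.observe()["eef_pos"]; env.line_to(p+[0,0,.15],speed=.2); st("free")
env.move_to([.35,-.35,.35],down(0)); st()
a=avg("scene",4); b=avg("top",4); cv2.imwrite("pics/k_scene.png",a);cv2.imwrite("pics/k_top.png",b)
f=lambda im,x0,y0,x1,y1,k:cv2.resize(im[y0:y1,x0:x1],None,fx=k,fy=k,interpolation=cv2.INTER_CUBIC)
cv2.imwrite("pics/m2.png",np.hstack([f(a,222,170,372,270,2.7)[:270],f(b,160,125,280,225,2.7)[:270]]))
A=f(a,222,170,372,270,4)[:300]; B=f(b,160,120,280,220,5)
cv2.imwrite("pics/m2.png",np.hstack([cv2.resize(f(a,222,170,372,270,1),(400,267),interpolation=cv2.INTER_CUBIC),cv2.resize(f(b,160,125,275,215,1),(341,267),interpolation=cv2.INTER_CUBIC)]))
E
```

```text
False
flat t54.5 pos [0.5712 0.3205 0.1197] F [-0.6  0.8 -2.4] open 0.0149 gf 61 j6 2.06
True
down t54.7 pos [0.5718 0.3206 0.1192] F [-0.  -1.3  3.8] open 0.0150 gf 62 j6 2.06
[ 40.8  80.2 105.2]
free t56.3 pos [0.5695 0.3198 0.2653] F [ 0.4 -0.1 -0.9] open 0.0856 gf 0 j6 2.06
 t58.8 pos [ 0.3504 -0.3497  0.3499] F [ 0.2 -0.4  0.1] open 0.0855 gf 0 j6 0.56
```

View pics/m2.png

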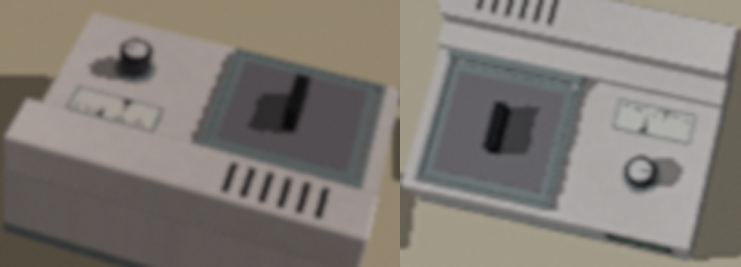

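```bash
cat >> h.py <<'E'
def rect(im,n,sp,k=2):  # mm grid -> rows x from 40..-30, cols y -45..-175, 1/k mm
    xs=np.arange(40,-30,-1/k); ys=np.arange(-45,-175,-1/k); X,Y=np.meshgrid(xs,ys,indexing='ij')
    P=R.from_euler('z',sp[2]).apply(np.c_[X.ravel(),Y.ravel(),0*X.ravel()+105]/1e3)+[sp[0],sp[1],0]
    uv=proj(n,P).reshape(*X.shape,2).astype(np.float32)
    return xs,ys,cv2.remap(cv2.cvtColor(im,cv2.COLOR_BGR2GRAY),uv[...,0],uv[...,1],cv2.INTER_CUBIC)
E
python3 - <<'E'
from h import *
for n in("top","scene"):
    im=cv2.imread(f"pics/k_{n}.png"); xs,ys,g=rect(im,n,SP)
    cv2.imwrite(f"pics/rect_{n}.png",g)
    print(n); print("y   ",ys[::8].astype(int).tolist())
    for i in range(0,len(xs),6): print(int(xs[i]),cv2.blur(g,(4,4))[i,::8].tolist())
E
```

```text
top
y    [-45, -49, -53, -57, -61, -65, -69, -73, -77, -81, -85, -89, -93, -97, -101, -105, -109, -113, -117, -121, -125, -129, -133, -137, -141, -145, -149, -153, -157, -161, -165, -169, -173]
40 [167, 168, 168, 169, 170, 168, 170, 170, 169, 169, 169, 169, 169, 169, 171, 172, 172, 171, 170, 172, 173, 173, 172, 171, 170, 170, 170, 171, 172, 171, 171, 171, 172]
37 [167, 167, 167, 169, 170, 169, 169, 170, 169, 169, 169, 170, 169, 169, 170, 171, 172, 172, 172, 172, 172, 173, 172, 171, 169, 169, 170, 171, 171, 171, 171, 171, 172]
34 [166, 166, 167, 164, 161, 162, 164, 166, 162, 162, 163, 164, 164, 162, 162, 164, 166, 165, 165, 166, 167, 165, 164, 163, 163, 163, 162, 163, 168, 170, 170, 170, 170]
31 [165, 166, 163, 152, 148, 151, 153, 152, 149, 152, 153, 150, 148, 151, 154, 154, 151, 149, 147, 146, 150, 149, 151, 154, 153, 149, 149, 153, 161, 168, 169, 169, 170]
28 [166, 167, 160, 148, 148, 151, 146, 149, 151, 151, 149, 145, 146, 155, 158, 151, 144, 139, 128, 126, 139, 146, 152, 154, 152, 152, 154, 152, 157, 167, 169, 168, 170]
25 [167, 168, 163, 152, 151, 151, 148, 159, 158, 146, 145, 15
[... 6703 characters left out ...]
 155, 155, 156, 156]
-20 [151, 152, 153, 153, 152, 152, 151, 151, 151, 152, 152, 152, 152, 153, 154, 153, 153, 153, 154, 154, 155, 156, 156, 155, 156, 155, 156, 155, 155, 155, 155, 155, 156]
-23 [151, 152, 153, 153, 152, 152, 151, 151, 152, 153, 152, 151, 152, 153, 153, 153, 153, 152, 155, 155, 154, 156, 156, 153, 155, 156, 155, 155, 156, 156, 156, 154, 156]
-26 [152, 152, 153, 153, 153, 152, 152, 151, 152, 153, 152, 151, 152, 153, 154, 152, 152, 153, 153, 151, 149, 150, 151, 147, 148, 151, 153, 155, 156, 155, 156, 155, 156]
-29 [152, 152, 152, 153, 152, 152, 152, 152, 152, 152, 152, 151, 150, 149, 149, 146, 146, 148, 146, 139, 132, 136, 138, 130, 133, 138, 148, 154, 155, 155, 155, 155, 156]
```

```bash
cat >> h.py <<'E'
def gauge():
    out=[]
    for n in("top","scene"):
        xs,ys,g=rect(avg(n,5),n,SP,4); g=g.astype(float)
        def line(x0,x1,yc,w):
            r=[]
            for i in np.where((xs>=x0)&(xs<=x1))[0]:
                m=np.abs(ys-yc)<w; d=np.clip(np.percentile(g[i,m],85)-g[i,m]-4,0,None); r.append((xs[i],(d*ys[m]).sum()/d.sum()))
            return np.array(r)
        m=line(15,25,-118,5)
        band=g[(xs>-3)&(xs<6)].mean(0); band=np.where((ys<-62)&(ys>-147),band,999); yc=ys[band.argmin()]
        p=line(-2,8,yc,7)
        fm=np.polyfit(m[:,0],m[:,1],1); fp=np.polyfit(p[:,0],p[:,1],1)
        out.append((n,"mark@10 %.2f mean %.2f sl %.3f ptr@10 %.2f mean %.2f sl %.3f"%(np.polyval(fm,10),m[:,1].mean(),fm[0],np.polyval(fp,10),p[:,1].mean(),fp[0])))
    print(out)
def turn(d,yaw0,first=False):
    a=fr(SP,(-60,-105,0)); q=down(yaw0)
    env.move_to(a+[0,0,.19],q); env.line_to(a+[0,0,.112],speed=.1,guard=10); st("at"); env.clamp(); st("grip")
    j=np.array(env.observe()["joints"]); n=max(1,int(np.ceil(abs(d)/.3)))
    for k in range(n):
        j[5]+=d/n; env.movej(j)
    st("turned"); env.open(); p=env.observe()["eef_pos"]; env.line_to([p[0],p[1],.19],speed=.15)
def away(): env.move_to([.35,-.35,.35],down(0))
E
python3 - <<'E'
from h import *
gauge(); turn(.6,.6); away(); gauge(); st()
E
```

```text
[('top', 'mark@10 -116.79 mean -117.97 sl -0.118 ptr@10 -96.14 mean -95.76 sl -0.055'), ('scene', 'mark@10 -116.89 mean -116.83 sl 0.005 ptr@10 -93.91 mean -94.32 sl 0.059')]
at t62.6 pos [0.5332 0.1392 0.1127] F [ 0.5 -0.4 -0.1] open 0.0853 gf 0 j6 1.02
grip t63.1 pos [0.5324 0.1397 0.1128] F [-3.2  1.7  5.7] open 0.0330 gf 59 j6 1.02
turned t63.9 pos [0.5322 0.1402 0.1128] F [-2.9  4.   1.4] open 0.0328 gf 60 j6 1.62
[('top', 'mark@10 -116.75 mean -117.98 sl -0.123 ptr@10 -99.69 mean -99.21 sl -0.068'), ('scene', 'mark@10 -116.95 mean -116.86 sl 0.009 ptr@10 -97.59 mean -98.01 sl 0.060')]
 t67.6 pos [ 0.3501 -0.3499  0.35  ] F [-0.4 -0.1 -0.2] open 0.0855 gf 0 j6 0.56
```

```bash
cat >> h.py <<'E'
def edges():
    for n in("top","scene"):
        xs,ys,g=rect(avg(n,5),n,SP,4); g=g.astype(float)
        for yc in(-57,-153.5):
            r=[]
            for i in np.where((xs>=-1)&(xs<=24))[0]:
                m=np.abs(ys-yc)<4.5; v=g[i,m]; y=ys[m]; k=v.argmin(); k=min(max(k,1),len(v)-2); c=np.polyfit(y[k-1:k+2],v[k-1:k+2],2); r.append((xs[i],-c[1]/2/c[0] if c[0]>0 else y[k]))
            r=np.array(r); f=np.polyfit(r[:,0],r[:,1],1); print(n,yc,"@10 %.2f sl %.3f sd %.2f"%(np.polyval(f,10),f[0],(r[:,1]-np.polyval(f,r[:,0])).std()))
E
python3 - <<'E'
from h import *
turn(1.2,.9); turn(1.2,.9); away(); gauge(); edges(); st()
E
```

```text
at t70.5 pos [0.5332 0.1392 0.1127] F [-0.4  0.1 -0.1] open 0.0852 gf 0 j6 0.72
grip t71.1 pos [0.5326 0.1394 0.1127] F [-3.1  1.   5.7] open 0.0334 gf 59 j6 0.72
turned t72.6 pos [0.5322 0.1405 0.1127] F [-3.7  7.1  3.8] open 0.0333 gf 60 j6 1.92
at t75.9 pos [0.5332 0.1392 0.1127] F [ 0.8 -0.3  0.8] open 0.0857 gf 0 j6 0.72
grip t76.4 pos [0.5326 0.1394 0.1127] F [-4.2  1.3  5.8] open 0.0334 gf 59 j6 0.72
turned t78.0 pos [0.5322 0.1405 0.1127] F [-4.1  6.6  3.2] open 0.0326 gf 60 j6 1.92
[('top', 'mark@10 -115.01 mean -117.62 sl -0.261 ptr@10 -114.49 mean -114.19 sl -0.042'), ('scene', 'mark@10 -115.70 mean -116.64 sl -0.094 ptr@10 -112.13 mean -112.97 sl 0.119')]
top -57 @10 -56.52 sl -0.015 sd 0.33
top -153.5 @10 -154.34 sl 0.019 sd 0.34
scene -57 @10 -55.07 sl -0.002 sd 0.24
scene -153.5 @10 -152.50 sl -0.006 sd 0.29
 t82.2 pos [ 0.35 -0.35  0.35] F [-0.1 -0.5  0.3] open 0.0853 gf 0 j6 0.56
```

```bash
python3 - <<'E'
from h import *
turn(.61,.6); away(); gauge(); st()
for n in("top","scene"):
    xs,ys,g=rect(avg(n,6),n,SP,4); cv2.imwrite(f"pics/fin_{n}.png",g)
    # sub-row minima near the line
    for i in range(40,170,8):
        m=np.abs(ys+117)<7; v=cv2.blur(g,(3,5))[i,m].astype(float); d=np.clip(np.percentile(v,80)-v-6,0,None); print(n,xs[i],"%.2f"%((d*ys[m]).sum()/max(d.sum(),1)),int(v.min()))
a=[cv2.resize(cv2.imread(f"pics/fin_{n}.png"),(800,430)) [60:330] for n in("top","scene")]
cv2.imwrite("pics/fin.png",np.vstack(a))
E
```

```text
at t85.1 pos [0.5332 0.1392 0.1127] F [ 0.5 -1.2  0.5] open 0.0855 gf 0 j6 1.02
grip t85.6 pos [0.5324 0.1397 0.1128] F [-3.6  1.8  4.6] open 0.0330 gf 59 j6 1.02
turned t86.5 pos [0.5322 0.1402 0.1128] F [-2.9  5.1  2.2] open 0.0331 gf 60 j6 1.62
[('top', 'mark@10 -117.68 mean -118.14 sl -0.046 ptr@10 -118.39 mean -118.00 sl -0.056'), ('scene', 'mark@10 -116.66 mean -116.82 sl -0.017 ptr@10 -116.54 mean -117.25 sl 0.103')]
 t90.2 pos [ 0.35 -0.35  0.35] F [ 0.3  0.5 -0.7] open 0.0852 gf 0 j6 0.56
top 30.0 -119.25 135
top 28.0 -119.10 123
top 26.0 -118.59 120
top 24.0 -118.40 125
top 22.0 -118.46 135
top 20.0 -118.02 146
top 18.0 -117.99 154
top 16.0 -117.93 156
top 14.0 -118.11 152
top 12.0 -118.22 146
top 10.0 -118.21 142
top 8.0 -118.12 140
top 6.0 -118.04 141
top 4.0 -118.16 136
top 2.0 -117.85 120
top 0.0 -117.77 101
top -2.0 -117.87 90
scene 30.0 -115.92 115
scene 28.0 -116.62 100
scene 26.0 -116.82 93
scene 24.0 -116.99 95
scene 22.0 -116.95 101
scene 20.0 -116.83 111
scene 18.0 -116.81 118
scene 16.0 -116.75 124
scene 14.0 -116.81 125
scene 12.0 -116.77 124
scene 10.0 -116.71 122
scene 8.0 -116.83 120
scene 6.0 -116.92 113
scene 4.0 -117.02 106
scene 2.0 -117.37 94
scene 0.0 -117.56 80
scene -2.0 -117.73 75
```

View pics/fin.png

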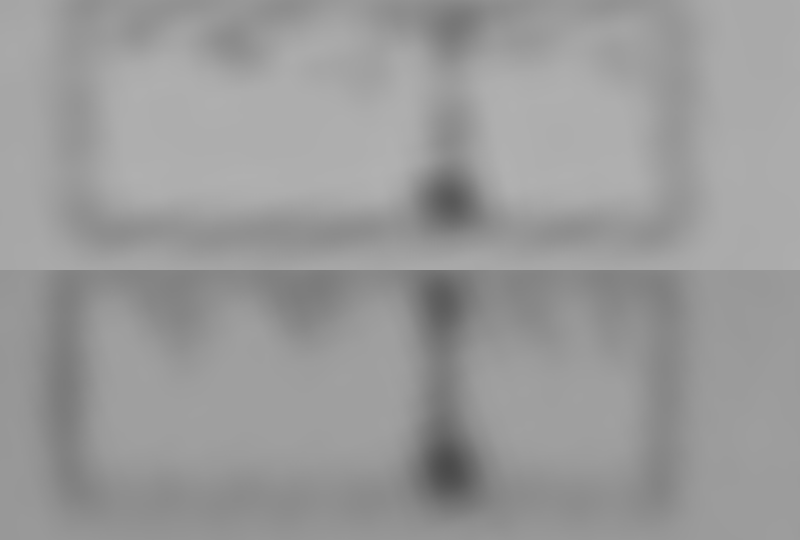

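The picture shows the pointer foot (about column 448) in line with the check mark (about 445 to 450) in both views. I'll check that nothing else has shifted since the cover was seated, then hand in.

```bash
python3 - <<'E'
from h import *
k=cv2.imread("pics/k_top.png").astype(int); b=avg("top",4).astype(int); d=np.abs(k-b).max(2)
print("cover area",d[135:195,165:230].max(),"elsewhere changed px:",[(int(x),int(y)) for y,x in np.argwhere(d>40)][:12],(d>40).sum())
ok=d[135:195,165:230].max()<30
if ok: print(env.sign_off())
E
```

```text
cover area 5 elsewhere changed px: [(242, 167), (241, 168), (242, 168), (241, 169), (242, 169), (247, 169), (248, 169), (247, 170), (248, 170)] 9
the job is handed in; nothing more can be done
None
```

The job is handed in at about 90 s of the 210 s: all three check filters are fully down in slots 1 to 3, the cover is hooked and lying flat in its recess, and the pointer is on the check mark to within about 0.5 mm; the only other thing I saw move was the cover, knocked a few centimetres aside before I picked it up.

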